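# Set the damper of a fume box and hold its lid at the working opening

## Robot

A 6-joint arm with a two-finger parallel gripper is mounted at the origin on a cart in front of the work surface, level with it; the furniture and walls round the work are solid. World frame = base frame: x ahead of the robot, y to its left, z up, the work surface at z = 0. Lengths are in mm, angles in rad, forces in N, time in s.
With the tool pointing down it reaches from about 425 to 1125 mm from the base axis. Payload 14.9 kg.
Tool frame: the origin (TCP) lies at the very end of the fingers, on their centre line; the grasp point (between the pads) lies hold_point_z behind it (hold_point_z is the distance from the TCP to the grasp point, in mm); z points along the fingers, y is the line along which they close (so a half turn about z gives the same grasp; the last joint's range is limited). The gripper opens to 91 mm and grips with 3 to 60 N. Pads are 32 mm wide; open, the fingers measure 118 mm over their backs; the gripper's body (76 mm by 178 mm) begins 60 mm behind the grasp point.
Start: joints at [-0.033, 0.379, 1.734, -0, 1.028, -0.033], TCP at [700.013, -0.006, 213.932] pointing down, gripper open.
Joint ranges: [-2.77, 2.77], [-0.74, 2.19], [0, 2.66], [-1.06, 4.2], [0.31, 2.87], [-3.08, 3.08]. Speed limits (rad/s): [1.89, 1.89, 2.39, 3.14, 3.14, 3.14].

## Interface

Orientations are given as [roll, pitch, yaw] about the fixed x, y, z axes, in that order (R = Rz(yaw) Ry(pitch) Rx(roll)).
In Python, from plant import move_to, move_linear, set_joints, ungrasp, grab, hold, ik, sense, capture, PlanningError, finish_job, hold_point_z gives the robot as it stands. Calls block until the motion is done:
- move_to(position, orientation): joint-space move of the TCP to a pose.
- move_linear(position, rotation=None, v=150): straight line of the TCP; rotation=None keeps the orientation; v is the mean speed in mm/s.
- set_joints(angles): joint-space move.
- ungrasp() and grab(force=None): open the fingers fully, or close them until they stop; force is the grip in N (None keeps the last).
- hold(seconds).
- ik(position, orientation): joint angles nearest the present ones, or None.
- sense(): the state.
- capture(name): name is "scene" or "side" or "wrist"; returns a dict with "image" (400x640x3 uint8, red, green, blue), "depth" (400x640 float32, mm along the optical axis (not along the pixel's ray), 0 where there is no reading), "fx", "fy", "cx", "cy" (pixels), "k1" (the pictures are not rectified: a ray, as slopes to the right and down, at radius r is drawn at 1 + k1 r^2 times it, then the intrinsics apply), "world_from_camera" (4x4, takes a point from camera to world coordinates). Camera axes: x right, y down, z forward; pixel columns grow to the right and rows downward; lengths in mm; the calibration is good to about 2 mm. A picture is of the moment at which its call begins.
A pose or a line that the arm cannot do raises PlanningError and nothing moves.
- finish_job(): hands the job in; it is judged then, once.
The state is a dict: "time": time; "joint_pos": joint angles; "qd": joint speeds; "effort": joint torques, N m; "position": TCP position; "tcp_rot": TCP orientation; "wrist_force": force on the tool from outside, world axes, zero at the start; "moment": the same for the moment, N m; "finger_gap": finger opening in mm; "grip_force": force on a finger pad.
Only numpy, scipy, OpenCV 4.12 (cv2) and the standard library are available. Lean on these libraries where they do the work, as an engineer would, in place of code of your own. Each camera call takes 0.05 s, during which the arm holds its last target. There are 200 camera calls.

## Task

A colleague wants to reach into the fume extraction box with both hands. With the lid still shut, first turn the red lever on the extraction pipe to half open, 45 degrees, midway between across the pipe (shut) and along the pipe (fully open). Then raise the hinged lid by the black grip of its front handle to its working opening of 45 degrees and finish while still holding it there by that grip: its support strut is missing, so never let it drop, and leave the bottle, the tin and the solder spool where they stand.

Things in the scene. Friction and masses are not known exactly. Their poses are not given: they have to be found in the camera images.
- fume_box: White fume extraction box, fixed: case 200 deep (x) by 250 wide (y), rim 117 above the bench, flat window lid, a circuit board inside. From its -y side a grey pipe (diameter 50, axis 70 above the bench) leads through a damper to a black filter drum that ends 388 from the origin. Origin: centre of the case's underside. x to the back (hinge), -x to the front (handle), z up; may stand turned.
- lid (a joint): Angle of the lid in rad: 0 shut (level), grows as the front edge rises about the hinge at the back; 0.785 is 45 degrees, stop at 1.75. The lid weighs about 0.4 kg, turns freely and falls shut when let go.
- lid_hinge (a point): Middle of the lid's hinge axis, fixed on the box's back edge, in the box frame at (106, 0, 126) mm; the axis runs along the box's y.
- lid_handle: The black grip of the lid's pull handle: a round sleeve, diameter 15 mm, 80 mm long, parallel to the hinge, that turns freely on the cross bar of a steel U-shaped handle; the handle stands out forwards from the lid's front edge in the plane of the lid, leaving a gap of 36 mm between grip and lid. Origin: middle of the grip, 252 mm from the hinge axis, 126 mm above the bench when shut.
- damper (a joint): Angle of the red damper lever in rad: 0 shut (across the pipe, pointing to the front, -x of the box), grows anticlockwise seen from above to 1.571 fully open (along the pipe, pointing away from the case, -y of the box); 0.785 is half open. Friction keeps it where it is left (about 2 N at the grip). The quadrant plate under it has long marks at shut, half and open.
- damper_axis (a point): Point on the lever's vertical turning axis, fixed on the box, in the box frame at (-20, -222, 123) mm, at the height of the lever's grip.
- lever_grip (a point): Middle of the lever's red grip, 78 mm from the turning axis. The grip is 56 mm long, 13 mm wide and 24 mm tall (its top is 135 mm above the bench); pinch it from above across its width.
- ipa_bottle: White bottle with red pointed cap, diameter 54 mm, 112 mm tall, loose on the bench in front of the box at the left. Origin: centre of its underside.
- flux_tin: Small round tin with orange lid, diameter 50 mm, 18 mm tall, loose on the bench in front of the box. Origin: centre of its underside.
- solder_spool: Small white spool of solder, diameter 54 mm, 38 mm tall, standing loose on the bench in front of the box. Origin: centre of its underside.
Things that resemble listed ones, but are neither listed nor needed, are in the scene too. Several things look just like the ipa_bottle: the one meant starts farthest from the robot's base.

How it is judged:
By the outcome, as a careful person would: the job done as asked, in the order asked, and still so for the second after the job is handed in, while the arm keeps its last pose, push and grip.
It also fails if it takes over 48 s, if anything falls off the work surface, if the arm or the gripper's body presses on something with over 40 N, if the wrist force passes 120 N, or if a joint passes its speed limit or range.

## Working session

There is one attempt and no reset: what is moved stays moved. The work goes in short steps, each a Python script; the robot and the scene stay as the last script left them, time stands still between calls to the robot, and variables do not carry over. Pictures are saved under pics/ and viewed, at most 10 in all, crops included, and the job is handed in when it is done.

```bash
mkdir -p pics; cat > h.py <<'E'
import numpy as np, cv2
from plant import *
def shot(cam,name):
    c=capture(cam); cv2.imwrite(f'pics/{name}.png',c['image'][:,:,::-1]); np.savez(f'pics/{name}.npz',**c); return c
def pts(c):
    c={k:c[k] for k in c}; v,u=np.mgrid[0:400,0:640].astype(float)
    K=np.array([[c['fx'],0,c['cx']],[0,c['fy'],c['cy']],[0,0,1]],float)
    n=cv2.undistortPoints(np.stack([u.ravel(),v.ravel()],1)[:,None],K,np.array([float(c['k1']),0,0,0]))[:,0]
    d=np.asarray(c['depth'],float).ravel(); P=np.c_[n*d[:,None],d,np.ones(d.size)]@np.asarray(c['world_from_camera']).T
    P=P[:,:3]; P[d<=0]=np.nan; return P.reshape(400,640,3)
E
python3 - <<'E'
from h import *
for n in('scene','side'): 
    c=shot(n,n+'0'); print(n,np.round(c['world_from_camera'],2).tolist())
print(hold_point_z, sense())
E
```

```text
scene [[0.85, -0.23, 0.46, -33.43], [-0.52, -0.39, 0.76, -860.6], [0.0, -0.89, -0.46, 651.62], [0.0, 0.0, 0.0, 1.0]]
side [[-1.0, -0.03, 0.06, 464.93], [-0.07, 0.51, -0.86, 1181.02], [-0.0, -0.86, -0.51, 778.64], [0.0, 0.0, 0.0, 1.0]]
18.8 {'time': 0.1, 'joint_pos': array([-3.33219965e-02,  3.79362040e-01,  1.73467274e+00,  1.57982914e-05,
        1.02852189e+00, -3.32664106e-02]), 'qd': array([-0.00069576, -0.00046579, -0.00114123,  0.00117608, -0.00168083,
        0.00023082]), 'effort': array([ 8.27948297e-04, -7.65040755e+01, -4.35293305e+01,  6.52666739e-02,
        3.98717879e-02, -7.94045559e-05]), 'position': array([ 6.99667680e+02, -6.37637209e-03,  2.13374299e+02]), 'tcp_rot': array([-3.14062962e+00, -4.55798379e-05,  1.57073256e+00]), 'wrist_force': array([-0.33088053, -0.16720735, -0.80812763]), 'moment': array([-0.00624322,  0.03048519, -0.00860068]), 'grip_force': 0.0, 'finger_gap': 91.19851056940914}
```

View pics/scene0.png

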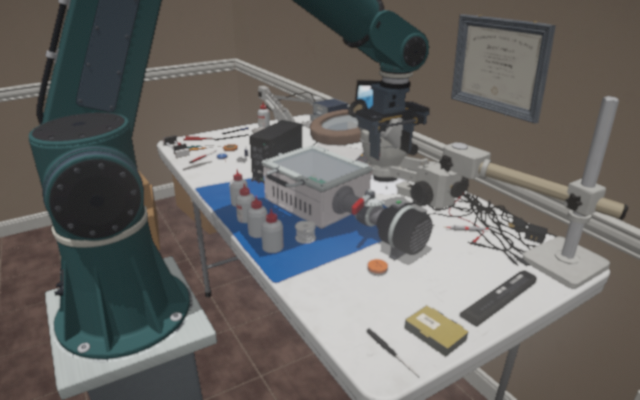

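View pics/side0.png

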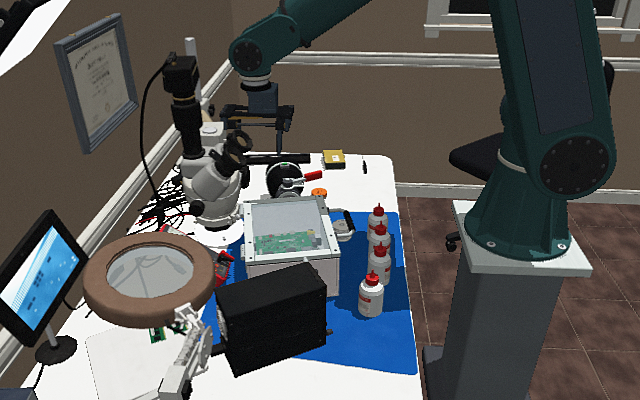

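The scene view shows four bottles at about (238,185) to (272,232), the spool at (305,232), the tin at (377,267) and the box at (315,180). The side view shows the lid at (285,225), the black grip at about (347,221), the red lever at about (313,176) and the drum at (285,178). The black case is beside the box and the microscope is behind it.

```bash
python3 - <<'E'
from h import *
A=[];C=[]
for n in('scene0','side0'):
    c=np.load(f'pics/{n}.npz'); P=pts(c); I=c['image']; A.append(P.reshape(-1,3));C.append(I.reshape(-1,3))
    hsv=cv2.cvtColor(I,cv2.COLOR_RGB2HSV)
    red=((hsv[...,0]<6)|(hsv[...,0]>174))&(hsv[...,1]>150)&(hsv[...,2]>80)
    k,l,s,_=cv2.connectedComponentsWithStats(red.astype(np.uint8))
    for i in range(1,k):
        if s[i,4]>12:
            q=P[l==i]; print(n,s[i].tolist(),np.nanmedian(q,0).round(),np.nanmin(q,0).round(),np.nanmax(q,0).round())
P=np.vstack(A);C=np.vstack(C)
x0,x1,y0,y1=350,1100,-600,500
m=(P[:,0]>x0)&(P[:,0]<x1)&(P[:,1]>y0)&(P[:,1]<y1)&(P[:,2]<500)
P=P[m];C=C[m]; o=np.argsort(P[:,2]);P=P[o];C=C[o]
s=0.7
im=np.zeros((int((x1-x0)*s),int((y1-y0)*s),3),np.uint8)
r=((x1-P[:,0])*s).astype(int).clip(0,im.shape[0]-1);cc=((y1-P[:,1])*s).astype(int).clip(0,im.shape[1]-1)
im[r,cc]=C[:,::-1]; im=cv2.dilate(im,np.ones((2,2)))
for x in range(400,1100,100): cv2.putText(im,str(x),(0,int((x1-x)*s)),0,.4,(0,255,255));cv2.line(im,(0,int((x1-x)*s)),(770,int((x1-x)*s)),(0,90,90))
for y in range(-600,500,100): cv2.putText(im,str(y),(int((y1-y)*s),10),0,.4,(0,255,255));cv2.line(im,(int((y1-y)*s),0),(int((y1-y)*s),600),(0,90,90))
cv2.imwrite('pics/top.png',im[:,:770])
c=cv2.imread('pics/side0.png')[130:310,220:420]; cv2.imwrite('pics/crop.png',cv2.resize(c,None,fx=3.3,fy=3.3,interpolation=2)[:600])
E
```

```text
scene0 [354, 200, 8, 8, 22] [563. -59. 132.] [544. -71. 130.] [580. -45. 134.]
side0 [305, 170, 17, 10, 99] [565. -47. 130.] [544. -66. 117.] [587. -32. 137.]
side0 [374, 206, 10, 10, 73] [385.  71.  92.] [374.  54.  78.] [398.  79. 102.]
side0 [135, 217, 21, 8, 24] [1037.   24.    7.] [1.012e+03 3.000e+00 1.000e+00] [1063.   43.   11.]
side0 [369, 221, 17, 14, 106] [386. 154.  92.] [373.  75.  46.] [409. 165. 113.]
side0 [159, 224, 8, 8, 25] [890. 248. 136.] [886. 226. 112.] [910. 264. 139.]
side0 [374, 242, 12, 15, 112] [389. 243.  92.] [377. 170.  48.] [403. 255. 111.]
side0 [218, 250, 16, 10, 49] [752. 239.  59.] [735. 161.  -2.] [771. 246.  70.]
side0 [385, 267, 5, 5, 15] [371. 258.  49.] [365. 249.  43.] [376. 262.  53.]
side0 [215, 268, 14, 19, 104] [757. 296.  29.] [744. 254.   7.] [769. 301.  45.]
side0 [366, 270, 13, 16, 127] [410. 345.  92.] [396. 327.  79.] [422. 355. 112.]
side0 [360, 297, 10, 5, 19] [421. 363.  48.] [414. 352.  43.] [433. 368.  53.]
```

View pics/top.png

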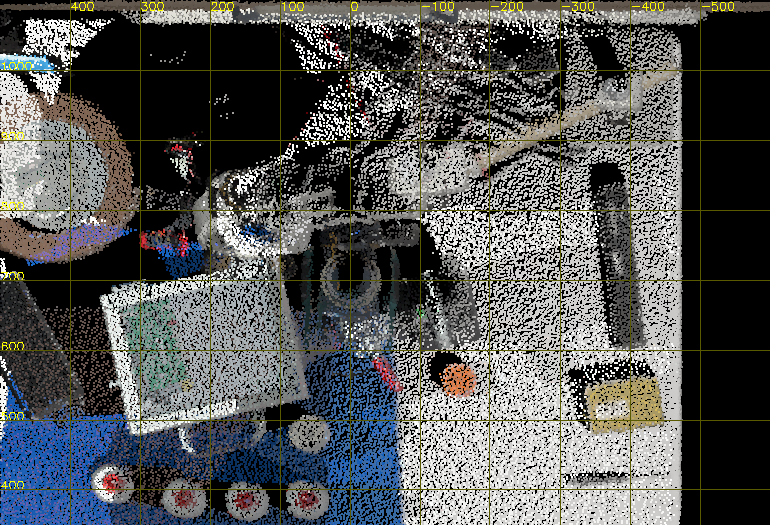

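View pics/crop.png

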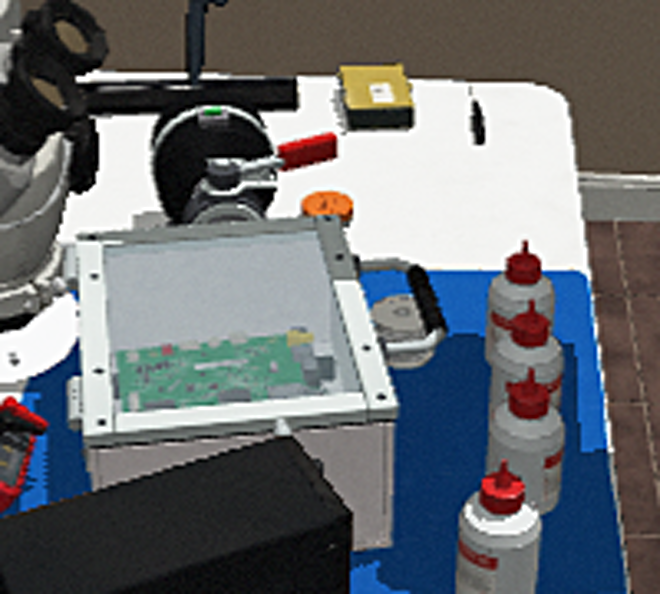

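The top view shows the box turned by about 0.19 rad, with its front-left corner near (482,315). The lever grip is near (565,-52), the spool near (480,60), the tin near (558,-155), and the bottles near x 385–410. The crop shows the black grip at (425,300) and the lever at (310,150) pointing to the front, which is roughly shut. Next I fit these precisely.

```bash
python3 - <<'E'
from h import *
c=np.load('pics/side0.npz');P=pts(c);I=c['image'].astype(int)
s=np.load('pics/scene0.npz');Q=np.vstack([P.reshape(-1,3),pts(s).reshape(-1,3)])
m=(Q[:,2]>118)&(Q[:,2]<140)&(Q[:,0]>460)&(Q[:,0]<730)&(Q[:,1]>55)&(Q[:,1]<370)
q=Q[m]
h=np.array([(np.hypot(*(q[:,:2]-p[:2]).T)<6).sum() for p in q]);q=q[h>12]
print(cv2.minAreaRect(q[:,:2].astype(np.float32)), np.median(q[:,2]))
g=P[208:236,342:356];gi=I[208:236,342:356]
k=(gi.max(2)<75)&(g[...,2]>100)&(g[...,2]<145);b=g[k]
mu=b.mean(0);w=np.linalg.svd(b-mu)[2][0];t=(b-mu)@w
print('grip',k.sum(),mu,w,t.min(),t.max(),np.median(b,0),b.max(0))
r=P[168:190,303:326];ri=I[168:190,303:326];k=(ri[...,0]>90)&(ri[...,1]<50)&(r[...,2]>127)
b=r[k];mu=b.mean(0);w=np.linalg.svd(b[:,:2]-mu[:2])[2][0];t=(b[:,:2]-mu[:2])@w;print('lever',k.sum(),mu,w,t.min(),t.max())
E
```

```text
((583.9255981445312, 209.81112670898438), (265.30181884765625, 274.6089172363281), 12.372601509094238) 128.9465589657808
grip 124 [463.38689753 184.68490809 131.72587227] [-0.21857687  0.97553386 -0.02361847] -46.83625759783414 42.99212811229953 [463.8727616  183.96385569 132.29702842] [477.25876872 226.04208505 135.71867317]
lever 52 [567.09623466 -46.53508584 132.56935514] [0.81056529 0.58564828] -29.885036545741507 22.783279764985032
```

```bash
cat >> h.py <<'E'
from scipy.spatial.transform import Rotation as Ro
def lidpose(g,yaw,b,flip=1,back=0.):
    "TCP pose with grasp point at g (back mm behind it), tilted b from vertical"
    xb=np.array([np.cos(yaw),np.sin(yaw),0]);z=np.array([0,0,1.])
    tz=np.sin(b)*xb-np.cos(b)*z; ty=flip*(np.cos(b)*xb+np.sin(b)*z)
    R=np.c_[np.cross(ty,tz),ty,tz]
    return g+tz*(hold_point_z-back), Ro.from_matrix(R).as_euler('xyz')
E
python3 - <<'E'
from h import *
yaw=.216;xb=np.array([np.cos(yaw),np.sin(yaw),0]);g0=np.array([462,186,126.]);H=g0+252*xb
for b in (0,.35,.5,.6,.7,.8):
  for f in(1,-1):
    r=[]
    for a in (0,.2,.4,.6,.785):
        g=H-252*np.cos(a)*xb+[0,0,252*np.sin(a)]; q=ik(*lidpose(g,yaw,b,f)); r.append(q is not None)
        if a in(0,.785) and q is not None:r.append(np.round(q,2).tolist())
    r.append(ik(*lidpose(g0,yaw,b,f,80)) is not None); print(b,f,r)
P=np.vstack([pts(np.load(f'pics/{n}0.npz')).reshape(-1,3) for n in('scene','side')])
l=(P-[605,217,0])@Ro.from_euler('z',yaw).as_matrix()
for y in range(-400,-200,15):
    m=(abs(l[:,1]-y)<8)&(abs(l[:,0])<90)&(l[:,2]<160);print(y,m.sum(),np.percentile(l[m,2],95).round(),l[m&(l[:,2]>60),0].min().round(), l[m&(l[:,2]>60),0].max().round())
move_to([600,-50,290],[np.pi,0,.6]); shot('wrist','w1'); print(sense()['time'])
E
```

```text
0 1 [True, [0.34, 0.23, 2.18, -0.0, 0.73, 0.12], True, True, True, True, [0.32, 0.09, 1.95, -0.0, 1.1, 0.1], True]
0 -1 [True, [0.34, 0.23, 2.18, -0.0, 0.73, -3.02], True, True, True, True, [0.32, 0.09, 1.95, -0.0, 1.1, -3.04], True]
0.35 1 [True, [0.36, 0.14, 2.34, -0.16, 0.32, 0.29], True, True, True, True, [0.34, -0.04, 2.12, -0.06, 0.72, 0.16], True]
0.35 -1 [True, [0.36, 0.14, 2.34, -0.16, 0.32, -2.85], True, True, True, True, [0.34, -0.04, 2.12, -0.06, 0.72, -2.98], True]
0.5 1 [False, False, True, True, True, [0.35, -0.08, 2.19, -0.12, 0.54, 0.22], True]
0.5 -1 [False, False, True, True, True, [0.35, -0.08, 2.19, -0.12, 0.54, -2.92], True]
0.6 1 [False, False, False, True, True, [0.35, -0.11, 2.24, -0.19, 0.42, 0.29], False]
0.6 -1 [False, False, False, True, True, [0.35, -0.11, 2.24, -0.19, 0.42, -2.85], False]
0.7 1 [False, False, False, False, False, False]
0.7 -1 [False, False, False, False, False, False]
0.8 1 [True, [0.4, 0.17, 2.52, 3.53, 0.36, 2.91], False, False, False, False, False]
0.8 -1 [True, [0.4, 0.17, 2.52, 3.53, 0.36, -0.23], False, False, False, False, False]
-400 1031 111.0 -75.0 29.0
-385 688 121.0 -78.0 33.0
-370 581 121.0 -79.0 30.0
-355 507 122.0 -79.0 35.0
-340 454 124.0 -81.0 90.0
-325 524 132.0 -77.0 89.0
-310 570 135.0 -76.0 90.0
-295 530 123.0 -72.0 90.0
-280 270 115.0 -54.0 90.0
-265 289 116.0 -87.0 -1.0
-250 440 132.0 -89.0 8.0
-235 435 130.0 -89.0 14.0
-220 379 129.0 -64.0 12.0
-205 217 103.0 -52.0 7.0
1.0
```

View pics/w1.png

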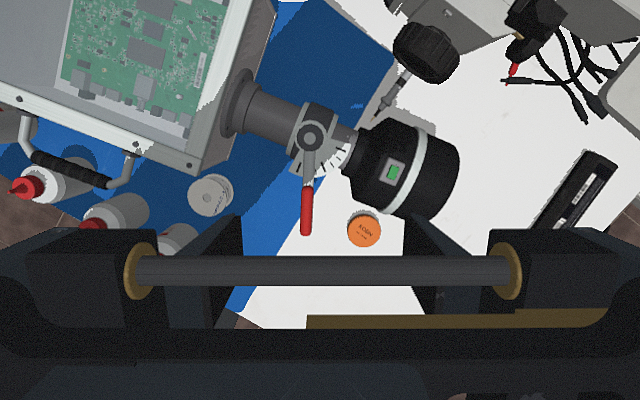

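The wrist view shows the lever hub at (311,137) and the red grip from (306,185) to (306,235). The spool is at (210,195), the tin at (364,230) and the black handle grip runs from (35,158) to (110,185). I use its depth to refine the lever and the handle.

```bash
cat >> h.py <<'E'
def measure(n,red_roi,blk_roi):
    c=np.load(f'pics/{n}.npz');P=pts(c);I=c['image'].astype(int)
    for nm,(u0,u1,v0,v1),f in(('red',red_roi,lambda i,p:(i[...,0]>90)&(i[...,1]<60)&(p[...,2]>125)&(p[...,2]<145)),('blk',blk_roi,lambda i,p:(i.max(2)<75)&(p[...,2]>110)&(p[...,2]<145))):
        if u1<=u0: continue
        p=P[v0:v1,u0:u1];k=f(I[v0:v1,u0:u1],p);b=p[k];mu=b.mean(0)
        r=cv2.minAreaRect(b[:,:2].astype(np.float32)); w=np.linalg.svd(b[:,:2]-mu[:2])[2][0];t=(b[:,:2]-mu[:2])@w
        print(nm,k.sum(),mu.round(1),'dir',np.degrees(np.arctan2(w[1],w[0]))%180,'mid',(mu[:2]+w*(np.percentile(t,1)+np.percentile(t,99))/2).round(1),'len',np.ptp(t).round(1),'ztop',np.percentile(b[:,2],[50,95]).round(1))
    return P
E
python3 - <<'E'
from h import *
P=measure('w1',(296,318,178,240),(25,118,145,192))
print('hub',np.nanmedian(P[132:143,306:317].reshape(-1,3),0))
q=P[:180,:270].reshape(-1,3);q=q[(q[:,2]>122)&(q[:,2]<134)]
# right (-y) edge + front edge of lid
print(cv2.minAreaRect(q[:,:2].astype(np.float32)),np.median(q[:,2]))
print(cv2.boxPoints(cv2.minAreaRect(q[:,:2].astype(np.float32))))
E
python3 -c "
import cv2
c=cv2.imread('pics/w1.png')[60:260,150:410];cv2.imwrite('pics/w1c.png',cv2.resize(c,None,fx=3,fy=3,interpolation=2))"
```

```text
red 512 [567.2 -50.3 134.9] dir 31.037952337058186 mid [566.3 -50.8] len 53.5 ztop [135.  136.7]
blk 1167 [463.7 178.6 132.1] dir 102.06026953657243 mid [463.7 178.8] len 87.8 ztop [132.9 135. ]
hub [633.76670786 -11.72162109 133.57685152]
((564.643798828125, 161.92066955566406), (172.33250427246094, 257.3547058105469), 34.021575927734375) 130.0459068057711
[[421.23126  220.36148 ]
 [565.2225     7.058956]
 [708.05634  103.47986 ]
 [564.0651   316.78238 ]]
```

View pics/w1c.png

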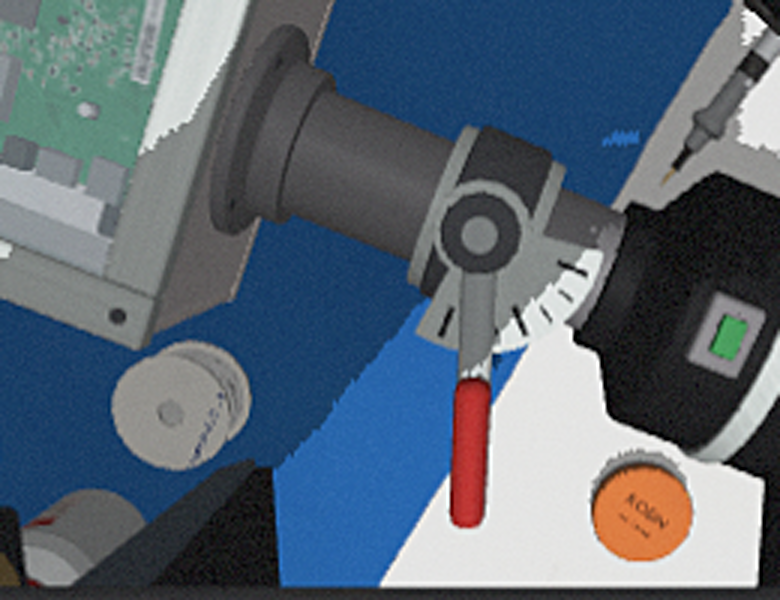

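The crop shows the quadrant marks for shut at (447,322), half at (521,320) and open at (571,267), with the hub at (479,233). The lever is about 18° open, which agrees with the 3D fit. I grasp it and turn it.

```bash
python3 - <<'E'
from h import *
A=np.array([633.6,-11.6]);d=np.radians
def p(a,z): return [*(A-78*np.array([np.cos(d(a)),np.sin(d(a))])),z]
def st(t): s=sense();print(t,round(s['time'],2),s['position'].round(1),s['wrist_force'].round(1),round(s['finger_gap'],1),round(s['grip_force'],1))
o=lambda a:[np.pi,0,d(a)]
move_to(p(30.5,180),o(30.5)); move_linear(p(30.5,112)); st('down')
grab(15); st('grab')
for a in(37.2,43.9,50.6,57.2): move_linear(p(a,112),o(a),v=60); st(a)
hold(.2); grab(3); st('soft')
move_linear(p(57.2,150),v=100); st('up'); move_linear(p(57.2,230)); ungrasp()
move_linear([*(A+[-70,-10]),300],[np.pi,0,.6],v=250); shot('wrist','w2'); st('end')
im=cv2.imread('pics/w2.png'); cv2.imwrite('pics/w2c.png',cv2.resize(im[60:260,200:460],None,fx=3,fy=3,interpolation=2))
E
```

```text
down 2.13 [567.5 -51.3 113.2] [0.7 0.  0.2] 91.1 0.0
grab 3.3 [566.3 -51.1 111.9] [-1.3  0.6  0.7] 12.7 15.0
37.2 3.6 [571.4 -58.6 112. ] [-1.   3.9  1.3] 12.9 15.0
43.9 3.9 [577.2 -65.4 111.9] [-0.8  4.3  0.8] 12.8 15.0
50.6 4.2 [583.8 -71.5 111.9] [0.3 5.2 1.8] 13.0 15.0
57.2 4.5 [591.1 -76.7 112. ] [-0.3  5.7  1.7] 12.9 15.0
soft 4.92 [591.2 -76.8 112. ] [ 0.   4.4 -0.2] 13.0 3.0
up 5.45 [591.5 -77.3 150.3] [ 0.2 -0.7  0.1] 0.4 0.0
end 8.12 [563.4 -22.  299. ] [-0.   0.1 -0.7] 91.2 0.0
```

View pics/w2.png

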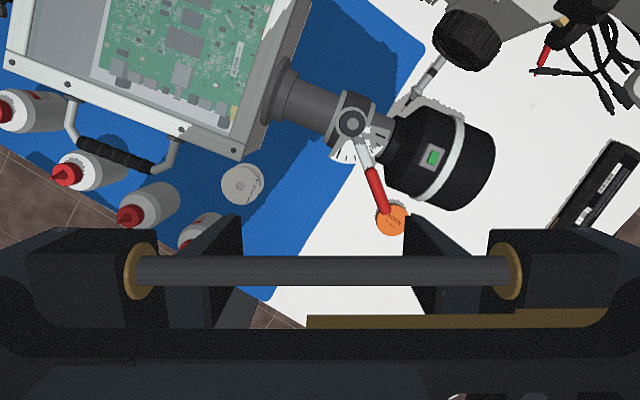

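The lever grip is now at (376,192), midway along the quadrant, and the handle grip runs from (78,142) to (155,170). Next I measure the result and start the handle grasp: the fingers straddle the grip, with the rear one in the gap.

```bash
cat >> h.py <<'E'
YAW=np.radians(12.2);XB=np.array([np.cos(YAW),np.sin(YAW),0]);YB=np.array([-XB[1],XB[0],0]);G=np.array([463.6,178.8,126.]);HG=G+252*XB
def st(t): s=sense();print(t,round(s['time'],2),'box-rel grip',np.round([(s['position']-G)@XB,(s['position']-G)@YB,s['position'][2]],1),s['wrist_force'].round(1),round(s['finger_gap'],1),round(s['grip_force'],1))
E
python3 - <<'E'
from h import *
P=measure('w2',(355,395,165,222),(70,160,130,178))
print('hub',np.nanmedian(P[118:128,346:357].reshape(-1,3),0))
o=lidpose(G,YAW,0,1)[1]
D=27;S=10
base=G-D*XB+S*YB
move_to([*base[:2],230],o); move_linear([*base[:2],116]); st('down')
grab(3); st('g1'); hold(.3); st('g1b')
shot('wrist','w3')
E
```

```text
red 474 [590.1 -74.9 134.8] dir 57.504574877836305 mid [589.8 -75.2] len 53.1 ztop [135.  136.6]
blk 1088 [463.2 178.7 132.4] dir 102.32060750815712 mid [463.2 178.5] len 86.8 ztop [133. 135.]
hub [631.91165642  -9.12568207 133.73448122]
down 10.03 box-rel grip [-26.4   9.9 116.7] [0.4 0.3 0. ] 91.2 0.0
g1 10.69 box-rel grip [-25.7  10.1 116.6] [ 6.6  0.7 -0.6] 61.8 3.0
g1b 10.99 box-rel grip [-25.7  10.1 116.6] [ 6.9  0.2 -0.4] 61.4 3.0
```

View pics/w3.png

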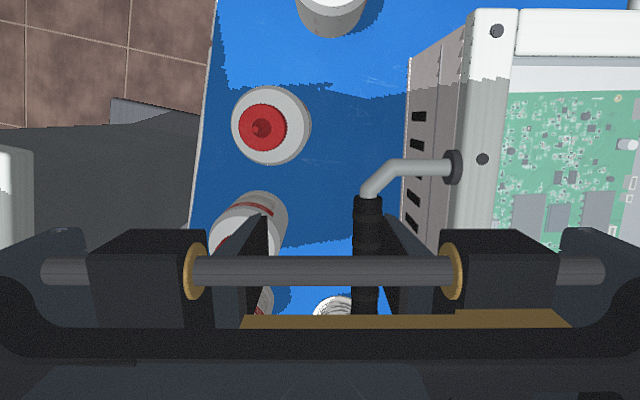

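The picture shows the rear finger in the gap, touching the grip at (385,240), with the front finger clear of the bottle. I bring the gripper step by step to the grip's centre while it closes softly.

```bash
python3 - <<'E'
from h import *
for x in(-18,-10,-3,0):
    p=G+x*XB+10*YB; move_linear([*p[:2],116],v=60); grab(3); st(x)
E
```

```text
-18 11.56 box-rel grip [-17.   10.1 116.3] [5.4 0.9 0.2] 44.4 3.0
-10 12.06 box-rel grip [ -9.1  10.  116.2] [ 6.1  0.9 -0.6] 29.1 3.0
-3 12.54 box-rel grip [ -2.3  10.  116.2] [ 7.3  2.5 -0.3] 14.8 3.0
0 13.01 box-rel grip [ -1.8  10.  115.2] [-5.   1.4  0.6] 15.3 3.0
```

```bash
python3 - <<'E'
from h import *
g=G-1.5*XB; b=g+10*YB
move_linear([*b[:2],108],v=40); st('low'); grab(35); st('firm')
off=np.array([0,0,-18.])
H=g+252*XB
for i,a in enumerate(np.radians(np.linspace(0,45,16)[1:])):
    p=H-252*np.cos(a)*XB+[0,0,252*np.sin(a)]+10*YB+off
    move_linear(p,v=70)
    if i%2==0: st(round(np.degrees(a)))
    if np.linalg.norm(sense()['wrist_force'])>35: print('STOP');break
hold(.3); st('end'); shot('side','s2'); shot('wrist','w4')
P=pts(np.load('pics/s2.npz')).reshape(-1,3)
l=np.c_[(P-H)@XB,(P-H)@YB,P[:,2]-126]
m=(l[:,0]<-20)&(l[:,0]>-150)&(l[:,1]>95)&(l[:,1]<125)&(l[:,2]>15)&(l[:,2]<200)
q=l[m]; ang=np.degrees(np.arctan2(q[:,2],-q[:,0]));print(m.sum(),np.percentile(ang,[10,50,90]),np.polyfit(-q[:,0],q[:,2],1))
E
```

```text
low 13.36 box-rel grip [ -2.1  10.  107.6] [-2.6 -0.1 -1.3] 14.6 3.0
firm 13.57 box-rel grip [ -2.1  10.  107.8] [-4.5  0.9 -2.8] 14.0 35.0
3 13.92 box-rel grip [ -1.6  10.  122. ] [-5.7 -0.6 -1.4] 14.4 35.0
9 14.6 box-rel grip [  1.5  10.  149.1] [-7.4 -1.3 -0. ] 13.9 35.0
15 15.28 box-rel grip [  7.4  10.  175.3] [-6.8 -0.2  0.8] 14.3 35.0
21 15.97 box-rel grip [ 15.9  10.  200.6] [-6.2 -0.2  1.1] 14.1 35.0
27 16.65 box-rel grip [ 27.   10.1 224.5] [-5.7  1.3  1.7] 14.2 35.0
33 17.33 box-rel grip [ 40.1  10.1 246.7] [-3.4  2.3  0.8] 14.0 35.0
39 18.02 box-rel grip [ 54.7  10.1 266.5] [-1.5  4.3 -0.4] 14.2 35.0
45 18.7 box-rel grip [ 72.   10.1 285.7] [-0.9  5.6 -1.8] 14.4 35.0
end 19.0 box-rel grip [ 71.8  10.1 285.5] [-1.3  5.1 -1.6] 13.8 35.0
481 [45.92440957 47.25639915 50.31037413] [0.99307538 7.2887271 ]
```

View pics/s2.png

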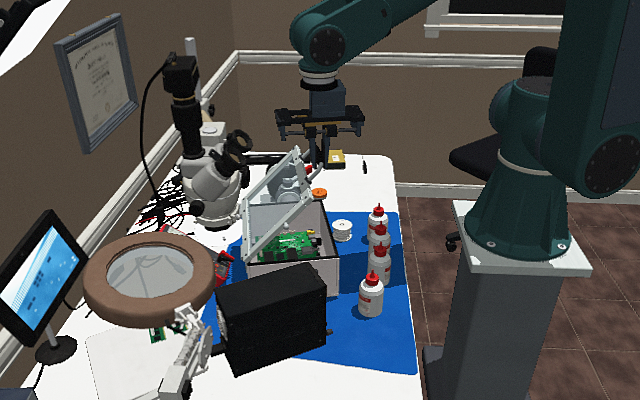

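The side view shows the lid raised (rear edge at (245,255), front at (298,150)) and held by the gripper. The plane fit gives 44.8°, and the lever was measured at 45.3°. The bottles at (375,215) to (372,290), the spool at (342,230) and the tin at (318,194) have not moved. I hand it in.

```bash
python3 -c "
from plant import *
print(finish_job())"
```

```text
the job is handed in; nothing more can be done
None
```

I handed the job in at about 19 s: I set the damper lever first (measured 45.3°), then raised the lid, which measured 44.8° and was still held by its black grip; the bottle, tin and spool looked unmoved in the last side view.

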